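Change the worn ground roller in a lawn machine's bracket

ROBOT

A 6-joint arm with a two-finger parallel gripper is mounted at the origin on the work surface. World frame = base frame: x ahead of the robot, y to its left, z up, the work surface at z = 0. Lengths are in m, angles in rad, forces in N, time in s.
With the tool pointing down it reaches from about 0.375 to 0.975 m from the base axis. Payload 3.8 kg.
Tool frame: the origin (TCP) lies midway between the tips of the shut fingers; the grasp point (between the pads) lies 19 mm behind it; x points along the fingers, y is the direction in which the jaws open and shut, and the axes are right-handed (so a half turn about x gives the same grasp; the last joint's range is limited). The gripper opens to 88 mm and grips with 3 to 60 N. Pads are 18 mm wide; open, the fingers measure 123 mm over their backs; the gripper's body (75 mm by 187 mm) begins 45 mm behind the grasp point.
Start: joints at [-1.369, 0.264, 1.604, -0, 1.274, -0.037], TCP at [0.16, -0.656, 0.239] pointing down, gripper open.
Joint ranges: [-2.63, 2.63], [-0.94, 2.18], [0.31, 2.57], [-1.31, 4.45], [0, 2.66], [-2.55, 2.55]. Speed limits (rad/s): [2.57, 2.57, 3.14, 3.14, 3.14, 3.14].

INTERFACE

Orientations are given as a rotation vector (axis times angle).
In Python, from cell import manip, inverse_kinematics, cams, order gives the robot as it stands. Calls block until the motion is done:
- manip.move_pose(position, orientation): joint-space move of the TCP to a pose.
- manip.move_linear(position, rate=0.15, rot=None): straight line of the TCP; rot=None keeps the orientation; rate is the mean speed in m/s.
- manip.set_joints(angles): joint-space move.
- manip.set_gripper(opening, force=None): finger opening in m; force is the grip in N (None keeps the last); returns when the fingers have stopped.
- manip.dwell(seconds).
- inverse_kinematics(position, orientation): joint angles nearest the present ones, or None.
- manip.state(): the state.
- cams.capture(name): name is "side" or "top"; returns a dict with "image" (480x640x3 uint8, blue, green, red), "z_map" (480x640 float32, m along the optical axis (not along the pixel's ray), 0 where there is no reading), "intrinsics" (3x3 intrinsics, pixels), "position" and "orientation" of the camera in the world. Camera axes: x right, y down, z forward; pixel columns grow to the right and rows downward; lengths in m; the calibration is good to about 2 mm. A picture is of the moment at which its call begins.
A pose or a line that the arm cannot do raises manip.IKError and nothing moves.
- order.close_job(): hands the job in, once; it reports no verdict.
The state is a dict: "clock": time; "joint_pos": joint angles; "joint_velocities": joint speeds; "tau": joint torques, N m; "tool_pos": TCP position; "tcp_rot": TCP orientation; "contact_force": force on the tool from outside, world axes, zero at the start; "moment": the same for the moment, N m; "gripper_width": finger opening in m.
Only numpy, scipy, OpenCV 4.12 (cv2) and the standard library are available. Lean on these libraries where they do the work, as an engineer would, in place of code of your own. Each camera call takes 0.05 s, during which the arm holds its last target. There are 200 camera calls.

TASK

Lift the worn grey roller out of the green bracket and lay it down flat in the blue scrap tray, then take the new orange roller from its wooden cradle and lower its axle into the bracket's two leaning slots until both ends are fully home, and let go. Finally swing the keeper lever with the red peg fully shut over the axle. Do not drop either roller, and leave the other things on the bench where they are.

Things in the scene. Friction and masses are not known exactly. Their poses are not given: they have to be found in the camera images.
- bracket: Green roller bracket fixed to the bench: base plate 165 x 150 x 10 mm, two upright cheeks, black mudguard on two struts behind and above. Origin on the bench straight below the slot bottoms; x points away from the slot mouths to the mudguard, y along the axle, z up. Between the cheeks all is clear down to the base plate but for a 12 mm tie bar low at the back (35 mm above the bench).
- guard_edge (a point): Middle of the front edge of the mudguard, which is 96 mm wide, 4 mm thick, stands on two 8 mm struts 85 mm behind the bracket's origin and curls forward over the roller; this edge is 290 mm above the bench, 15 mm to bracket +x of its origin. A roller in the slots can be reached only under it, with the tool leaning back towards the slot mouths by about 35 to 45 degrees.
- dropouts: The two slotted cheeks, part of the bracket. Origin 110 mm above the bench, midway between the cheeks, at the middle of a home axle. z points out along the slots, leaning 35 degrees from vertical towards bracket -x; y along the axle; x square to the slot, up and back. Cheeks 8 mm thick, inner faces at y = -55 and 55 mm. A home axle lies at z = 0, x about -1.5 mm (on the lower slot wall).
- slot_mouth (a point): Midway between the two slot mouths, at z = 42 mm in the dropouts frame. Slots 15 mm wide, rigid floor at z = -6 mm, straight up to z = 28 mm, then yellow lead-ins that flare to about 32 mm wide at the mouth.
- keeper (a joint): Keeper lever on the outer face of the +y cheek. 0 = shut (across the slot, 3 mm clear of a home axle), fully shut means under 0.08; 1.95 = wide open; starts at 1.55 to 1.85, clear of the slot. From its pivot it points along dropouts -x when shut, along +z at 1.57. Stiff: stays where left; about 2 N at the peg moves it. It cannot shut over an axle that is not home.
- keeper_pivot (a point): The lever's pivot, at x = 28, y = 69, z = 14 mm in the dropouts frame; it turns about the dropouts' y axis.
- keeper_peg (a point): Point on the red round peg at the lever's free end: 12 mm diameter, parallel to the axle, 85 mm from the pivot, reaching from y = 72 to 114 mm in the dropouts frame (this point at y = 94). It can be pinched across and swung round.
- worn_roller: Worn grey roller with rust-brown bands and scuffs, at the start home in the bracket's slots. Barrel 48 mm diameter, 100 mm long, on a steel axle 12 mm diameter, 156 mm long, 28 mm showing at each end; 0.35 kg give or take 30 %. Origin mid-axle; y along the axle (either end may go either way), x and z turn with it as it rolls.
- new_roller: New orange roller with black bands, at the start level on the stock cradle, origin 44 mm above the bench. Barrel 48 mm diameter, 100 mm long, on a steel axle 12 mm diameter, 156 mm long, 28 mm showing at each end; 0.35 kg give or take 30 %. Origin mid-axle; y along the axle (either end may go either way), x and z turn with it as it rolls.
- new_roller_end_a (a point): Centre of the new roller's axle end face at +y, 78 mm from its origin.
- new_roller_end_b (a point): Centre of the new roller's axle end face at -y, 78 mm from its origin.
- stock_cradle: Plywood board 130 x 170 x 10 mm, fixed, with four chocks forming two V supports under the ends of the barrel (29 to 49 mm either side of the middle, top about 36 mm above the bench); the 58 mm between them is clear, so the barrel can be grasped across its middle from above. Origin under the middle; y along the roller. Left or right of the bracket.
- scrap_tray: Blue open tray, fixed, 210 mm (x) x 250 mm (y) x 50 mm tall, walls and floor 5 mm. Origin under the middle. On the other side of the bracket from the cradle.
- scrap_tray_in (a point): Middle of the tray's inner floor, 5 mm above the bench. On the floor 4 mm low ribs run along y, 30 mm apart, one through the middle; a roller laid along y between two ribs has its axle 29 mm above the bench.
- screwdriver: Bystander, to be left alone: screwdriver, yellow handle, 190 mm long, lying down.
- wrench: Bystander, to be left alone: steel wrench, 180 mm long, lying down.
- jar: Bystander, to be left alone: glass jar, 64 mm across, 75 mm tall.
- spray_can: Bystander, to be left alone: green spray can, 60 mm across, 170 mm tall.
- hammer: Bystander, to be left alone: hammer with wooden handle, 260 mm long, lying down.
Mind the look-alikes: they are no part of the job. What is shaped like the worn_roller but pink is not meant.

How it is judged:
On the way, in this order (a step that is already met when the one before it is completed fails the run):
1. the worn roller lies in the scrap tray, let go (x of worn_roller in the frame of scrap_tray_in between -0.1 and 0.1 m and y of worn_roller in the frame of scrap_tray_in between -0.12 and 0.12 m and z of worn_roller in the frame of scrap_tray_in below 0.045 m and contact force between the fingers and worn_roller below 0.2 N), for 0.2 s.
2. both axle ends of the new roller are home at the bottom of the slots, let go (x of new_roller_end_a in the frame of dropouts between -0.004 and 0.004 m and z of new_roller_end_a in the frame of dropouts between -0.003 and 0.003 m and x of new_roller_end_b in the frame of dropouts between -0.004 and 0.004 m and z of new_roller_end_b in the frame of dropouts between -0.003 and 0.003 m and y of new_roller in the frame of dropouts between -0.008 and 0.008 m and contact force between the fingers and new_roller below 0.2 N), for 0.3 s.
3. the keeper is shut over the axle (value of joint keeper below 0.08 rad), for 0.2 s.
At the end, for the whole second after the job is handed in: Worn roller lying in the scrap tray (middle under 45 mm above its floor); both axle ends of the new roller home in the slots (within 3 mm along, 4 mm across, centred to 8 mm); keeper within 0.08 rad of shut; both rollers let go and still (0.03 m/s) (all of step 1 and all of step 2 and value of joint keeper below 0.08 rad and linear speed of each of worn_roller, new_roller below 0.03 m/s); the robot touches nothing.
It fails at once if worn roller dropped (faster than 0.7 m/s while not held) (linear speed of worn_roller above 0.7 m/s and contact force between the fingers and worn_roller below 0.2 N).
It fails at once if new roller dropped (faster than 0.7 m/s while not held) (linear speed of new_roller above 0.7 m/s and contact force between the fingers and new_roller below 0.2 N).
It fails at once if another thing on the bench is moved more than 30 mm (distance of any of screwdriver, wrench, jar, spray_can, hammer from where it was at the start of the episode above 0.03 m).
It also fails if it takes over 72 s, if anything falls off the work surface, if the arm or the gripper's body presses on something with over 40 N, if the wrist force passes 120 N, or if a joint passes its speed limit or range.

## Working session

There is one attempt and no reset: what is moved stays moved. The work goes in short steps, each a Python script; the robot and the scene stay as the last script left them, time stands still between calls to the robot, and variables do not carry over. Pictures are saved under pics/ and viewed, about 8 in all and at most 12, crops included, and the job is handed in when it is done.

```bash
mkdir -p pics; ls
cat > h.py <<'E'
import numpy as np, cv2
from scipy.spatial.transform import Rotation as R
from cell import manip, inverse_kinematics, cams, order
def snap(name,fn):
    c=cams.capture(name); cv2.imwrite('pics/'+fn+'.png',c['image']); np.savez('pics/'+fn+'.npz',**{k:np.asarray(v) for k,v in c.items()}); return c
def cloud(c):
    z=np.asarray(c['z_map'],float);K=np.asarray(c['intrinsics']);v,u=np.indices(z.shape)
    P=np.stack([(u-K[0,2])/K[0,0]*z,(v-K[1,2])/K[1,1]*z,z],-1)
    o=np.asarray(c['orientation']); M=o if o.shape==(3,3) else R.from_rotvec(o).as_matrix()
    W=P@M.T+np.asarray(c['position']); W[z==0]=np.nan; return W
E
python3 - <<'E'
from h import *
a=snap('side','s0');b=snap('top','t0')
for c in(a,b):print(c['position'],c['orientation'],c['intrinsics'][0])
print(manip.state()['clock'])
E
```

```text
pics
[0.07867893 0.83081094 1.0853939 ] [-0.6120733   2.66723806 -1.11403464] [456.36642434   0.         319.68229759]
[0.25263275 0.00440006 1.55287109] [-2.16338644  2.11068327 -0.1686867 ] [576.44378771   0.         321.30834459]
0.1
```

View pics/s0.png

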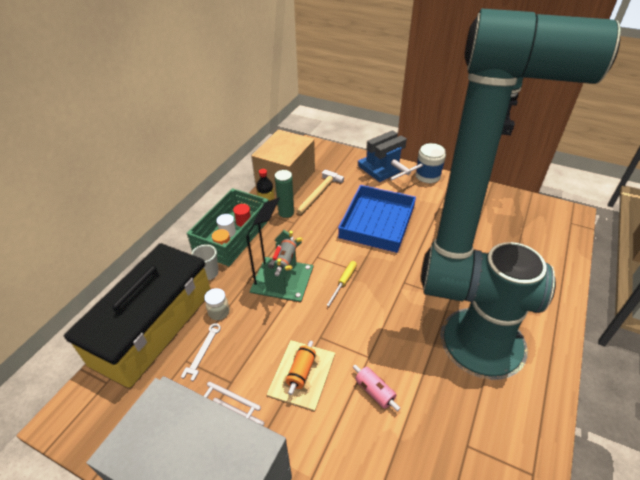

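View pics/t0.png

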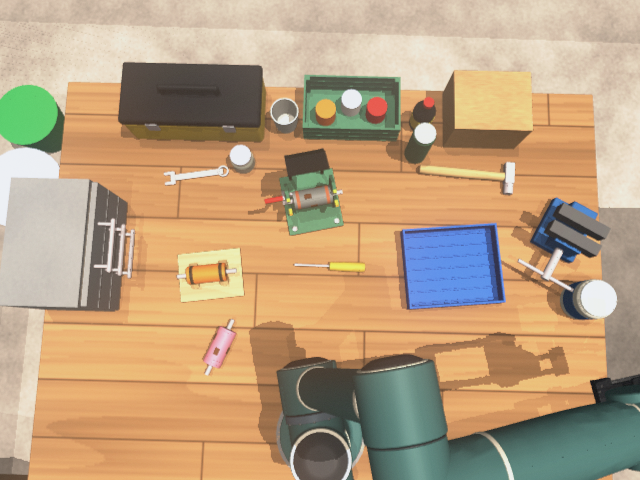

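In the top view: the worn grey roller is in the bracket at (313,197), the new orange one on the cradle at (206,273), and the pink look-alike at (220,347), which I'll ignore. The tray is at (452,265) and the red peg at (275,200). Next is a close crop to check the choice and measure.

Run:
```python
from h import *
t=cv2.imread('pics/t0.png');s=cv2.imread('pics/s0.png')
f=lambda im,x,y,w,h,k:cv2.resize(im[y:y+h,x:x+w],None,fx=k,fy=k,interpolation=cv2.INTER_CUBIC)
A=f(t,260,145,100,100,4);B=f(s,235,190,100,120,4)[:400];
B=f(s,235,190,100,100,4);C=f(t,170,240,80,70,2.5) 
C=cv2.resize(t[240:310,165:255],(400,200)) if 0 else f(t,170,245,80,60,3)
pad=np.zeros((600,800,3),np.uint8);pad[:400,:400]=A;pad[:400,400:]=B;pad[400:580,:240]=C;
D=f(t,395,218,115,95,1.9);pad[400:400+D.shape[0],300:300+D.shape[1]]=D
cv2.imwrite('pics/crop0.png',pad)
```

```text
(no output)
```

View pics/crop0.png

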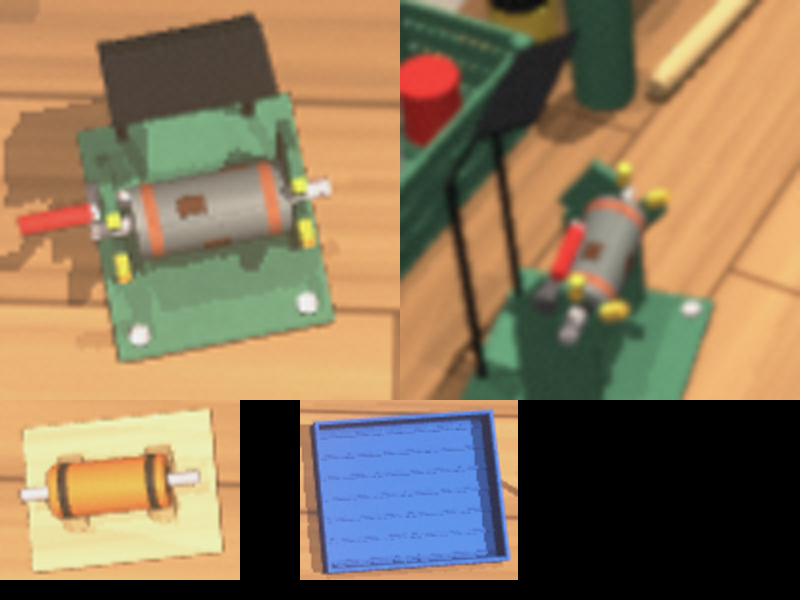

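```bash
cat > m.py <<'E'
from h import *
from scipy.optimize import least_squares
S=dict(np.load('pics/s0.npz'));T=dict(np.load('pics/t0.npz'))
def ray(c,uv,z):
    K=c['intrinsics'];M=R.from_rotvec(c['orientation']).as_matrix()
    d=np.c_[(np.array(uv)-[K[0,2],K[1,2]])/[K[0,0],K[1,1]],np.ones(len(uv))]@M.T
    p=c['position'];return p+d*((z-p[2])/d[:,2])[:,None]
def cyl(Ws,c0,yaw0):
    x0=np.r_[c0,yaw0]
    for rad in(.036,.030,.028):
        pts=[]
        for W in Ws:
            d=np.array([-np.sin(x0[3]),np.cos(x0[3]),0]);q=W.reshape(-1,3)-x0[:3];q=q[np.isfinite(q).all(1)]
            l=q@d;r=np.linalg.norm(q-l[:,None]*d,axis=1);pts.append(q[(abs(l)<.04)&(r<rad)&(r>.016)]+x0[:3])
        P=np.vstack(pts);c=x0[:3].copy()
        def f(p):
            d=np.array([-np.sin(p[2]),np.cos(p[2]),0]);q=P-[p[0],c[1],p[1]];l=q@d
            return np.linalg.norm(q-l[:,None]*d,axis=1)-.024
        s=least_squares(f,[x0[0],x0[2],x0[3]],loss='soft_l1',f_scale=.002)
        x0=np.array([s.x[0],c[1],s.x[1],s.x[2]])
    return x0,len(P),np.sqrt(np.median(f(s.x)**2))
E
python3 - <<'E'
from m import *
np.set_printoptions(precision=4,suppress=True)
WS,WT=cloud(S),cloud(T)
b=ray(T,[(290.5,235),(343,225.5),(333,168.75),(280,178)],.01);print('base',b,b.mean(0))
print([np.linalg.norm(b[i]-b[i-1]) for i in range(4)])
for i,j in((0,1),(3,2)):
    d=b[i]-b[j];print('yaw',np.arctan2(-d[0],d[1]))
for i,j in((3,0),(2,1)):
    d=b[i]-b[j];print('yawx',np.arctan2(d[1],d[0]))
for n,px in(('worn',(313,197)),('new',(206,273))):
    p=WT[px[1],px[0]]; print(n,p,'side/top/both')
    for Ws in([WS],[WT],[WS,WT]): print(cyl(Ws,p-[0,0,.024],.15))
tr=ray(T,np.array([(313,424),(492,411),(510,559),(326,573)])/1.9-np.array([300,400])/1.9+[395,218],.05)
print('tray',tr,tr.mean(0)); print([np.linalg.norm(tr[i]-tr[i-1]) for i in range(4)])
for nm,c,W,lo,hi in(('S',S,WS,(260,230),(300,275)),('T',T,WT,(262,190),(290,208))):
    im=c['image'].astype(int);m=(im[...,2]>150)&(im[...,1]<70)&(im[...,0]<80)
    k=np.zeros_like(m);k[lo[1]:hi[1],lo[0]:hi[0]]=1;m&=k;P=W[m];P=P[np.isfinite(P).all(1)]
    print('peg',nm,len(P),np.median(P,0),P.min(0),P.max(0))
# axle ends new roller, top
e=ray(T,[(170+24/3,245+96/3),(170+200/3,245+78/3)],.047);print('newends',e,e.mean(0),np.linalg.norm(e[0]-e[1]))
# worn barrel ends: edge of barrel in top at z~.12
E
```

```text
base [[ 0.5162  0.095   0.01  ]
 [ 0.5459 -0.0471  0.01  ]
 [ 0.705  -0.0164  0.01  ]
 [ 0.675   0.1292  0.01  ]] [0.6105 0.0402 0.01  ]
[np.float64(0.16247708341608696), np.float64(0.14512813564066418), np.float64(0.16197879784449212), np.float64(0.1487162186465095)]
yaw 0.2064992547608802
yaw 0.2030264437146957
yawx 0.2124896260234969
yawx 0.19036129422136855
worn [0.5954 0.0343 0.1268] side/top/both
(array([0.6017, 0.0343, 0.1092, 0.2172]), 296, np.float64(0.0010400191386713948))
(array([0.6003, 0.0343, 0.1076, 0.2216]), 558, np.float64(0.0015429689115417896))
(array([0.6007, 0.0343, 0.1081, 0.2228]), 853, np.float64(0.0014335392352893654))
new [0.4015 0.3072 0.0656] side/top/both
(array([0.4041, 0.3072, 0.0437, 0.1366]), 545, np.float64(0.0009955443333929392))
(array([0.4032, 0.3072, 0.0425, 0.1357]), 529, np.float64(0.0016002973769110584))
(array([0.4037, 0.3072, 0.0432, 0.1356]), 1076, np.float64(0.0012571370963958403))
tray [[ 0.5284 -0.2018  0.05  ]
 [ 0.553  -0.4517  0.05  ]
 [ 0.3475 -0.4714  0.05  ]
 [ 0.3223 -0.22    0.05  ]] [ 0.4378 -0.3362  0.05  ]
[np.float64(0.20688248218310729), np.float64(0.251067930437701), np.float64(0.20640347305935136), np.float64(0.2526360973998589)]
peg S 30 [0.5629 0.1294 0.2215] [0.5571 0.1098 0.2148] [0.5719 0.1486 0.2255]
  return _methods._mean(a, axis=axis, dtype=dtype,
  ret = um.true_divide(
Traceback (most recent call last):
ValueError: zero-size array to reduction operation minimum which has no identity
```

```bash
cat >> h.py <<'E'
np.set_printoptions(precision=4,suppress=True)
YB=0.21; O=np.array([.6014,.0382,0]); Rb=R.from_euler('z',YB).as_matrix()
s35,c35=np.sin(np.radians(35)),np.cos(np.radians(35))
Rd=Rb@np.array([[c35,0,-s35],[0,1,0],[s35,0,c35]]); D0=O+[0,0,.11]
def drop(x,y,z): return D0+Rd@(np.array([x,y,z])/1000)
def tool(yaw,tilt,sg=1):
    """tilt deg from vertical, tool leaning back to -x of yaw frame, jaws in the x-z plane"""
    t=np.radians(tilt);a=np.array([np.sin(t),0,-np.cos(t)]);y=sg*np.array([np.cos(t),0,np.sin(t)])
    M=R.from_euler('z',yaw).as_matrix()@np.c_[a,y,np.cross(a,y)]
    return M[:,0],R.from_matrix(M).as_rotvec()
def st():
    s=manip.state(); print('t %.1f'%s['clock'],'p',s['tool_pos'],'F',s['contact_force'],'w %.4f'%s['gripper_width'])
E
python3 - <<'E'
from h import *
def chk(n,p,yaw,tilt):
    for sg in(1,-1):
        a,r=tool(yaw,tilt,sg); print(n,sg,inverse_kinematics(p+.016*a,r))
chk('worn',drop(-1.5,0,0),YB,40); chk('worn up',drop(-1.5,0,100),YB,40)
tr=np.array([.438,-.336,.029]);chk('tray',tr,.085,0)
chk('new',np.array([.404,.307,.044]),.136,0)
chk('peg',drop(47,94,97),YB,40);chk('peg0',drop(-57,94,14),YB,40);st()
from m import *
WT=cloud(T);WS=cloud(S)
# along-axis extents: new roller ends & barrel, worn barrel
for n,c,yaw,zl in(('new',[.4037,.3072,.0437],.136,.03),('worn',[.6003,.0343,.109],.21,.08)):
  d=np.array([-np.sin(yaw),np.cos(yaw),0])
  for nm,W in(('T',WT),('S',WS)):
    q=W.reshape(-1,3)-c;q=q[np.isfinite(q).all(1)];l=q@d;r=np.linalg.norm(q-l[:,None]*d,axis=1)
    B=l[(r<.028)&(r>.019)&(abs(l)<.06)];A=l[(r<.009)&(abs(l)<.095)]
    print(n,nm,'barrel',np.percentile(B,[1,99]),'axle',np.percentile(A,[1,99]) if len(A) else None)
e=ray(T,[(170+24/3,245+96/3),(170+200/3,245+78/3)],.047);print('newends',e,e.mean(0),np.linalg.norm(e[0]-e[1]))
E
```

```text
worn 1 [-0.0768  0.0023  2.3662  1.0952  0.206  -1.3086]
worn -1 [-0.0768  0.0023  2.3662  1.0952  0.206   1.833 ]
worn up 1 [-0.1244 -0.2705  2.4092  0.584   0.3926 -0.8084]
worn up -1 [-0.1244 -0.2705  2.4092  0.584   0.3926  2.3332]
tray 1 [-0.6995  0.2801  2.0494 -0.      0.812  -0.7845]
tray -1 [-0.6995  0.2801  2.0494  0.      0.812   2.3571]
new 1 [0.6007 0.1835 2.1372 0.     0.8209 0.4647]
new -1 None
peg 1 [ 0.1589 -0.2357  2.3311  0.0958  0.3501 -0.1291]
peg -1 None
peg0 1 [ 0.1532 -0.0824  2.4994  0.9299  0.0456 -0.973 ]
peg0 -1 [ 0.1532 -0.0824  2.4994  0.9299  0.0456  2.1686]
t 0.1 p [ 0.1595 -0.6552  0.2375] F [-0.7324  0.4862 -0.196 ] w 0.0884
new T barrel [-0.048   0.0518] axle [-0.0753  0.08  ]
new S barrel [-0.0455  0.0539] axle [-0.0733  0.0828]
worn T barrel [-0.0504  0.0512] axle [-0.0755  0.0785]
worn S barrel [-0.0533  0.0516] axle [-0.0716  0.0823]
newends [[0.391  0.3837 0.047 ]
 [0.4106 0.2308 0.047 ]] [0.4008 0.3073 0.047 ] 0.15415306451652494
```

Run:
```python
from m import *
d=Rb[:,1]
for uv,h in(((260+430/8,145+501/8),.132),((260+413/8,145+405/8),.150)):
    p=ray(T,[uv],h)[0];print('lead-in mid',p,'y in bracket',(p-O)@d)
a,r=tool(YB,37)
C=drop(-1.5,-1.5,0)
g=C+.016*a
manip.move_pose(np.array([.42,-.15,.40]),r);st()
manip.move_pose(g-.13*a,r);st()
manip.move_linear(g,rate=.12);st()
manip.set_gripper(0.03,force=30);st()
```

```text
lead-in mid [0.5668 0.0315 0.132 ] y in bracket 0.0007011277251345468
lead-in mid [0.5933 0.0373 0.15  ] y in bracket 0.0008271054182034192
t 2.2 p [ 0.4201 -0.1506  0.3999] F [-0.1177  0.1502 -0.0528] w 0.0880
t 3.3 p [0.5342 0.0216 0.2012] F [-0.0022  0.2345  0.2332] w 0.0881
t 4.5 p [0.6101 0.0382 0.0968] F [ 0.0765 -0.1634 -0.1745] w 0.0883
t 5.2 p [0.6105 0.0384 0.0969] F [1.6433 0.1677 0.3557] w 0.0472
```

Run:
```python
from h import *
a,r=tool(YB,37); C=drop(-1.5,-1.5,0)
up=Rd[:,2]
p=np.array(manip.state()['tool_pos'])
manip.move_linear(p+.03*up,rate=.06);st()
manip.move_linear(p+.13*up,rate=.15);st()
a2,r2=tool(.097,0)
tr=np.array([.438,-.336,0])+R.from_euler('z',.097).apply([.015,0,0])
manip.move_pose(tr+[0,0,.20],r2);st()
c=snap('top','t1')
t=cv2.resize(c['image'][200:330,370:540],None,fx=3,fy=3); 
c=snap('side','s1');s=cv2.resize(c['image'][150:270,310:440],(390,390))
o=np.zeros((390,800,3),np.uint8);o[:,:410]=cv2.resize(t,(410,390));o[:,410:]=s
cv2.imwrite('pics/v1.png',o);st()
```

```text
t 5.9 p [0.5936 0.0349 0.1214] F [ 1.8266  0.8522 -0.7103] w 0.0473
t 6.7 p [0.5369 0.023  0.202 ] F [-0.1187 -0.0125 -3.1691] w 0.0468
t 8.1 p [ 0.4532 -0.3334  0.1994] F [-0.0924  0.7051 -3.0547] w 0.0477
t 8.2 p [ 0.4532 -0.3332  0.1998] F [ 0.4066 -0.4904 -2.1474] w 0.0471
```

View pics/v1.png

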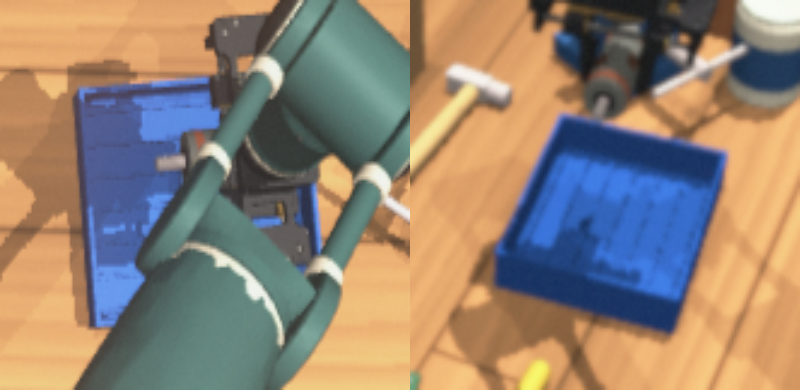

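The grey roller is held and hangs along the tray's y. I'll lower it and release.

Run:
```python
from h import *
p=np.array(manip.state()['tool_pos'])
manip.move_linear([p[0],p[1],.035],rate=.15)
manip.move_linear([p[0],p[1],.0145],rate=.03);st()
manip.set_gripper(.066);st()
manip.move_linear([p[0],p[1],.16],rate=.15);st()
a,r=tool(.136,0)
manip.set_gripper(.088)
manip.move_pose(np.array([.42,.05,.36]),r)
c=snap('top','t2')
manip.move_pose(np.array([.4033,.310,.14]),r);st()
from m import *
print(cyl([cloud(c)],np.array([.453,-.3334,.029]),.097))
```

```text
t 10.2 p [ 0.4539 -0.3333  0.0152] F [0.0832 2.2554 5.1355] w 0.0473
t 10.7 p [ 0.453  -0.3331  0.0142] F [-0.4064 -0.4534 -0.4241] w 0.0659
t 11.8 p [ 0.4525 -0.3326  0.1588] F [ 0.7231 -0.5761  0.6549] w 0.0663
t 15.3 p [0.4044 0.3098 0.141 ] F [ 0.2082  0.2708 -0.955 ] w 0.0881
(array([ 0.4547, -0.3334,  0.0279,  0.0976]), 500, np.float64(0.0014964150581409292))
```

Run:
```python
from h import *
manip.move_linear([.4035,.310,.028],rate=.12);st()
manip.set_gripper(.03,force=30);st()
manip.move_linear([.4035,.310,.20],rate=.12);st()
a,r=tool(YB,37); C=drop(-1.5,0.5,0)
manip.move_pose(C+.016*a+.13*Rd[:,2],r);st()
c=snap('top','t3');d=snap('side','s3')
t=cv2.resize(c['image'][150:260,260:370],(400,400),interpolation=cv2.INTER_CUBIC)
s=cv2.resize(d['image'][190:300,235:345],(400,400),interpolation=cv2.INTER_CUBIC)
cv2.imwrite('pics/v3.png',np.hstack([t,s]))
```

```text
t 16.3 p [0.4042 0.3104 0.0288] F [-0.1222 -0.291   0.7722] w 0.0881
t 17.0 p [0.4043 0.3103 0.0283] F [ 3.1839 -0.0937 -0.9943] w 0.0476
t 18.6 p [0.4029 0.3096 0.199 ] F [ 0.5512  0.9271 -4.3261] w 0.0469
t 19.8 p [0.5364 0.0254 0.2027] F [ 0.6072  0.012  -3.8982] w 0.0471
```

View pics/v3.png

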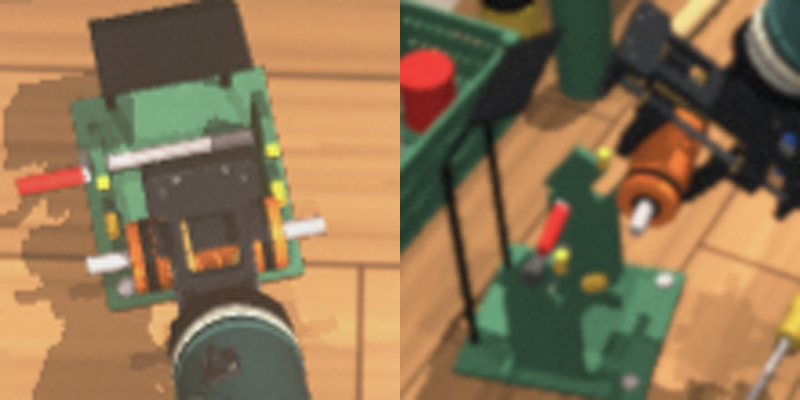

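Run:
```python
from m import *
c=dict(np.load('pics/t3.npz'));d=dict(np.load('pics/s3.npz'))
k=110/400
e=ray(c,[(260+88*k,150+265*k),(260+326*k,150+226.5*k)],.217);v=e[0]-e[1]
print(e,e.mean(0),'len',np.linalg.norm(v),'yaw',np.arctan2(-v[0],v[1]),'ybr',(e.mean(0)-O)@Rb[:,1])
C=drop(-1.5,.5,130);print('exp',C)
for nm,W in(('T',cloud(c)),('S',cloud(d))):
    dd=Rb[:,1];q=W.reshape(-1,3)-C;q=q[np.isfinite(q).all(1)];l=q@dd;r=np.linalg.norm(q-l[:,None]*dd,axis=1)
    A=l[(r<.010)&(abs(l)<.1)&(abs(l)>.05)];print(nm,A.min(),A.max())
    P=q[(r<.012)&(abs(l)<.078)&(abs(l)>.055)]
    for s in(1,-1):
        Q=P[np.sign(P@dd)==s];print(s,len(Q),np.median(Q@Rd,0)*1000)
# lead-in (yellow) centroids in dropouts frame from top
im=c['image'];hsv=cv2.cvtColor(im,cv2.COLOR_BGR2HSV);m=cv2.inRange(hsv,(24,150,150),(34,255,255));W=cloud(c)
n,lab,stt,cen=cv2.connectedComponentsWithStats(m)
for i in range(1,n):
    q=(W[lab==i]-D0)@Rd*1000
    if stt[i,4]>3 and np.nanmax(abs(np.nanmedian(q,0)))<90:print('yel',cen[i],stt[i,4],np.nanmedian(q,0))
```

```text
[[ 0.5095  0.0986  0.217 ]
 [ 0.5388 -0.0553  0.217 ]] [0.5241 0.0217 0.217 ] len 0.15671306357294118 yaw 0.18813436003878803 ybr -7.534734877897353e-05
exp [0.5272 0.0229 0.2156]
T -0.07738892737994468 0.07837544693218372
1 48 [ 0.2627 66.035   4.3686]
-1 49 [ -0.3554 -66.1138   4.6643]
S 0.05000809901669706 0.08073466666352766
1 33 [ 1.6838 68.2203  4.7305]
-1 0 [nan nan nan]
yel [334.  191.2] 5 [ 18.1752 -55.9813  41.2565]
yel [287.6667 200.1667] 6 [17.7323 61.8957 41.6121]
yel [336.1111 202.4444] 9 [-14.4511 -57.4249  36.0275]
  return _methods._mean(a, axis=axis, dtype=dtype,
  ret = um.true_divide(
```

Run:
```python
from h import *
a,r=tool(YB,37)
for z,rate in((60,.1),(30,.05),(12,.05),(4,.03),(1,.02),(-1,.02)):
    manip.move_linear(drop(-1.5,1.5,z)+.016*a,rate=rate,rot=r)
    F=np.array(manip.state()['contact_force']);print(z,'F drop',F@Rd);st()
    if np.linalg.norm(F-[0,0,-3.6])>15: print('stop');break
c=snap('top','t4');d=snap('side','s4')
t=cv2.resize(c['image'][150:250,260:360],(400,400),interpolation=cv2.INTER_CUBIC)
s=cv2.resize(d['image'][200:300,235:335],(400,400),interpolation=cv2.INTER_CUBIC)
cv2.imwrite('pics/v4.png',np.hstack([t,s]))
```

```text
60 F drop [-2.5836  0.1784 -2.2512]
t 20.8 p [0.5758 0.0344 0.1458] F [-0.8442  0.0025 -3.326 ] w 0.0472
30 F drop [-0.1518 -0.849  -1.7318]
t 21.5 p [0.5931 0.0377 0.1214] F [ 1.0269 -0.6492 -1.5056] w 0.0471
12 F drop [ 1.9683 -0.2617 -0.9317]
t 22.0 p [0.6033 0.0398 0.1069] F [2.1541 0.1916 0.3658] w 0.0475
4 F drop [3.7613 0.5819 0.3907]
t 22.4 p [0.6078 0.0408 0.1002] F [2.6729 1.1647 2.4774] w 0.0469
1 F drop [ 4.8961 -0.4016 -0.8186]
t 22.7 p [0.6093 0.0412 0.0976] F [4.4655 0.5412 2.1378] w 0.0472
-1 F drop [ 2.8307 -0.3356  7.212 ]
t 23.0 p [0.6103 0.0414 0.0963] F [-1.7079 -0.7071  7.5313] w 0.0470
```

Run:
```python
from h import *
a,r=tool(YB,37)
manip.set_gripper(.088);manip.dwell(.4);st()
p=np.array(manip.state()['tool_pos'])
manip.move_linear(p-.13*a,rate=.15);st()
manip.move_pose(np.array([.42,-.15,.40]),r)
c=snap('top','t5');d=snap('side','s5')
t=cv2.resize(c['image'][150:250,260:360],(400,400),interpolation=cv2.INTER_CUBIC)
s=cv2.resize(d['image'][200:300,235:335],(400,400),interpolation=cv2.INTER_CUBIC)
cv2.imwrite('pics/v5.png',np.hstack([t,s]))
from m import *
for W in([cloud(d)],[cloud(c)]):print(cyl(W,drop(-1.5,0,0),.21))
for c0 in(T,c):
  q=cloud(c0).reshape(-1,3)-drop(-1.5,0,0);q=q[np.isfinite(q).all(1)]@Rd*1000
  rr=np.hypot(q[:,0],q[:,2])
  for s in(1,-1):
    P=q[(rr<12)&(q[:,1]*s>66)&(q[:,1]*s<85)];print(s,len(P),np.median(P,0),P[:,1].min(),P[:,1].max())
```

```text
t 24.2 p [0.6099 0.0415 0.0956] F [ 0.8724 -0.3007 -0.2857] w 0.0881
t 25.2 p [0.5332 0.0253 0.1986] F [ 0.213   0.2461 -0.4421] w 0.0877
(array([0.6007, 0.0379, 0.1088, 0.2191]), 286, np.float64(0.001185294389425162))
(array([0.5991, 0.0379, 0.1076, 0.2264]), 552, np.float64(0.0013537398379561963))
1 17 [ 1.3719 70.8153  3.5607] 66.42103765606329 75.89220841560663
-1 23 [  1.4575 -72.9301   3.9453] -79.14784311512128 -66.57215526675203
1 23 [-0.4404 72.8111  3.9724] 66.42831870453927 78.80251378476062
-1 20 [  0.6333 -71.5643   3.4284] -76.29334590129669 -66.07603135673286
```

View pics/v5.png

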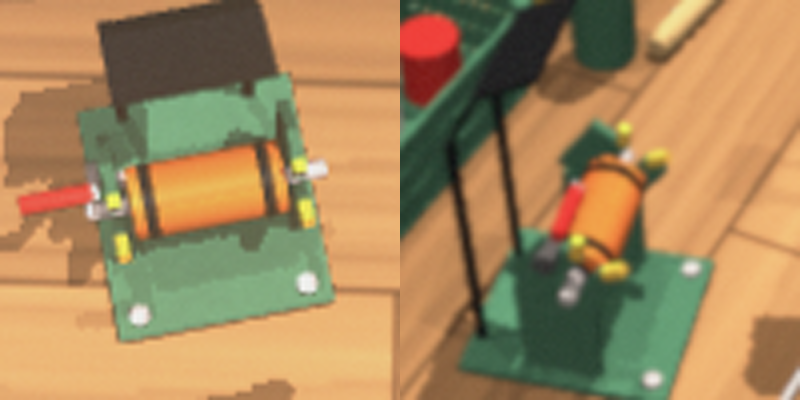

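The orange roller sits as the grey one did: barrel axis at x 0.6007, z 0.1088, with both axle ends in the slots at (95,210) and (318,168) in the left crop. Next is the keeper.

Run:
```python
from h import *
peg=lambda q:drop(28-85*np.cos(q),98,14+85*np.sin(q))
tl=28;a,r=tool(YB,tl)
for q in(1.8,.9,.4,0,-.03):print(q,inverse_kinematics(peg(q)+.016*a,r))
manip.set_gripper(.05,force=12)
p=peg(1.8)+.016*a
manip.move_pose(p-.09*a,r);st()
manip.move_linear(p,rate=.1);st()
manip.set_gripper(.005,force=12);st()
c=snap('top','t6');d=snap('side','s6')
t=cv2.resize(c['image'][150:250,230:330],(400,400),interpolation=cv2.INTER_CUBIC)
s=cv2.resize(d['image'][200:300,235:335],(400,400),interpolation=cv2.INTER_CUBIC)
cv2.imwrite('pics/v6.png',np.hstack([t,s]))
```

```text
1.8 [ 0.1751 -0.1549  2.1903  0.0283  0.618  -0.0539]
0.9 [ 0.1705 -0.1962  2.3352  0.0377  0.5145 -0.0678]
0.4 [ 0.1703 -0.1321  2.3742  0.0466  0.4115 -0.0778]
0 [ 0.1717 -0.0463  2.37    0.0555  0.33   -0.0864]
-0.03 [ 0.1718 -0.0392  2.3683  0.0562  0.3246 -0.087 ]
t 28.4 p [0.5307 0.1228 0.282 ] F [-0.4397 -0.7934  1.2308] w 0.0502
t 29.4 p [0.5723 0.1321 0.203 ] F [-0.6927  0.2687  0.392 ] w 0.0500
t 30.1 p [0.5721 0.1322 0.2026] F [-0.4928  0.4991  2.3456] w 0.0115
```

View pics/v6.png

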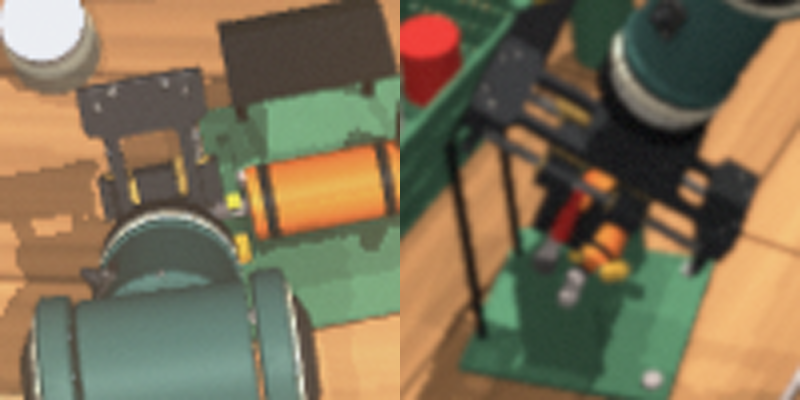

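The peg is pinched (width 11.5 mm). Now swing it.

Run:
```python
from h import *
peg=lambda q:drop(28-85*np.cos(q),98,14+85*np.sin(q))
a,r=tool(YB,28)
for q in np.r_[np.arange(1.6,.1,-.2),.1,0,-.03]:
    manip.move_linear(peg(q)+.016*a,rate=.1,rot=r)
    s=manip.state();F=np.array(s['contact_force']);print('%.2f'%q,F@Rd,'%.4f'%s['gripper_width'])
    if np.linalg.norm(F)>30: print('stop');break
st()
manip.set_gripper(.04);st()
p=np.array(manip.state()['tool_pos'])
manip.move_linear(p-.12*a,rate=.15)
manip.move_pose(np.array([.42,-.15,.40]),r);st()
c=snap('top','t7');d=snap('side','s7')
t=cv2.resize(c['image'][150:250,250:350],(400,400),interpolation=cv2.INTER_CUBIC)
s=cv2.resize(d['image'][200:300,235:335],(400,400),interpolation=cv2.INTER_CUBIC)
cv2.imwrite('pics/v7.png',np.hstack([t,s]))
for c in(c,d):
    h=cv2.cvtColor(c['image'],cv2.COLOR_BGR2HSV);m=(cv2.inRange(h,(0,160,90),(6,255,255))|cv2.inRange(h,(174,160,90),(180,255,255)))>0
    q=(cloud(c)[m]-D0)@Rd*1000;q=q[np.isfinite(q).all(1)];q=q[(abs(q)<130).all(1)&(q[:,1]>70)]
    if len(q):
        x=np.median(q,0);print('peg',len(q),x,'angle',np.arctan2(x[2]-14,28-x[0]))
```

```text
1.60 [-0.4713  0.499   5.4552] 0.0113
1.40 [-1.6248  0.2185  3.3686] 0.0113
1.20 [-1.3788 -0.6127 -0.5212] 0.0114
1.00 [ 0.2517 -1.0745 -3.3353] 0.0113
0.80 [ 0.016  -0.064  -3.2419] 0.0113
0.60 [-0.8393 -0.1034 -1.6131] 0.0116
0.40 [ 0.5553  0.8765 -1.5164] 0.0112
0.20 [ 0.4461  0.59   -1.8266] 0.0108
0.10 [ 0.0559  2.1953 -1.1671] 0.0109
0.00 [-1.3981  2.2804 -0.7887] 0.0112
-0.03 [-2.1555  3.2378 -1.259 ] 0.0109
t 33.5 p [0.5359 0.1246 0.0723] F [-1.6956  2.9491 -2.2676] w 0.0109
t 34.1 p [0.5364 0.1245 0.0727] F [ 0.7374  0.0407 -0.3438] w 0.0399
t 36.3 p [ 0.4199 -0.1495  0.3984] F [ 0.116   0.5719 -1.083 ] w 0.0400
peg 65 [-56.3489  94.5452  18.7773] angle 0.056577041805209366
peg 42 [-55.8237  97.2784  20.2526] angle 0.07445485001219943
```

View pics/v7.png

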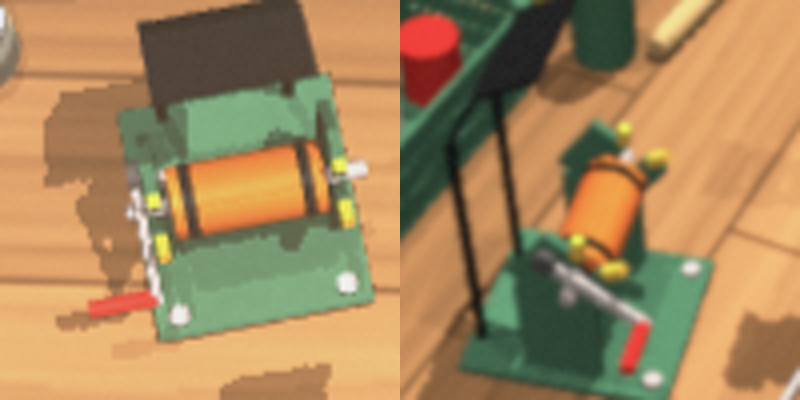

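The lever is across the slot and the angle reads about 0 once the surface bias is allowed for, but I felt no end stop. I'll press the peg down with shut fingers to be sure.

Run:
```python
from h import *
a,r=tool(YB,30)
manip.set_gripper(0.0,force=20)
manip.move_pose(drop(-57,98,100),r)
manip.move_linear(drop(-57,98,30),rate=.12)
F0=np.array(manip.state()['contact_force'])@Rd
for z in np.arange(26,11,-1.5):
    manip.move_linear(drop(-57,98,z),rate=.03)
    s=manip.state();F=np.array(s['contact_force'])@Rd;print(z,F,(np.array(s['tool_pos'])-D0)@Rd*1000)
    if F[2]>8:break
manip.move_linear(drop(-57,98,110),rate=.15)
manip.move_pose(np.array([.42,-.15,.40]),r);st()
c=snap('top','t8');d=snap('side','s8')
for k in(c,d):
    h=cv2.cvtColor(k['image'],cv2.COLOR_BGR2HSV);m=(cv2.inRange(h,(0,160,90),(6,255,255))|cv2.inRange(h,(174,160,90),(180,255,255)))>0
    q=(cloud(k)[m]-D0)@Rd*1000;q=q[np.isfinite(q).all(1)];q=q[(abs(q)<130).all(1)&(q[:,1]>70)]
    x=np.median(q,0);print('peg',len(q),x,'angle',np.arctan2(x[2]-14,28-x[0]))
from m import *
print('new',cyl([cloud(d)],drop(-1.5,0,0),.21),'worn',cyl([cloud(c)],np.array([.453,-.3334,.029]),.097))
cv2.imwrite('pics/v8.png',c['image'])
```

```text
26.0 [-0.4031 -0.7516 -0.0571] [-56.5961  97.9785  26.2996]
24.5 [-0.0211  0.7447 -0.8913] [-56.9898  98.0468  24.552 ]
23.0 [ 0.3914 -0.0017  0.2349] [-57.1156  98.0486  22.9072]
21.5 [-0.0085  0.349  -0.4699] [-57.1248  97.9859  21.3799]
20.0 [ 0.0796 -0.2802  5.3918] [-56.9443  98.0307  20.1439]
18.5 [-3.3301 -1.221  24.4172] [-56.9017  98.0501  19.4689]
t 42.8 p [ 0.42   -0.1495  0.3984] F [ 0.8616  0.0281 -0.1801] w 0.0008
peg 63 [-56.6588  94.4071  17.6901] angle 0.04356015938778021
peg 43 [-55.7655  94.7474  19.6082] angle 0.06685099353825015
new (array([0.6007, 0.0379, 0.109 , 0.2175]), 323, np.float64(0.0010520080547572162)) worn (array([ 0.4544, -0.3334,  0.0281,  0.0834]), 500, np.float64(0.0015503610371435073))
```

The hard stop came at tip height 19.5–20 mm, which puts the peg centre at 14 mm: fully shut. One last look at the whole scene.

View pics/v8.png

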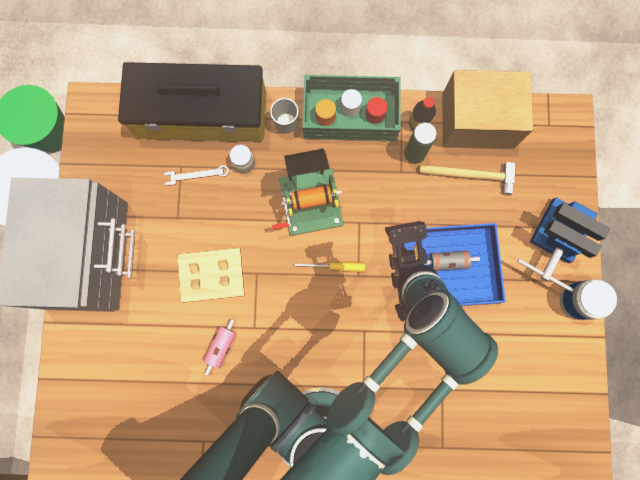

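The grey roller lies in the tray at (450,261) and the orange one is in the bracket at (312,196). The lever is shut with its peg at (280,226), nothing else has moved, and the arm is clear.

```bash
python3 -c "
from h import *
order.close_job();st()"
```

```text
the job is handed in; nothing more can be done
the job is handed in; nothing more can be done
```

The job is done and handed in at about 43 s of the 72 s allowed; handing in reports no verdict.

- **Worn roller:** it lies flat in the blue tray between two ribs, let go, with its axle measured 28 mm above the bench.
- **New roller:** it is in both slots and let go. Its fitted axis (x 0.6007, z 0.109 m) is within about 1 mm of where the worn roller sat at home. It is about 1 mm off centre along the axle, where 8 mm is allowed.
- **Keeper:** I swung the red peg round, then pressed it with shut fingers until it met a hard stop (24 N) at the height expected for fully shut.
- **Bench:** in the last picture the other things look unmoved, and the arm is clear of everything.

**Readings that disagreed:**
- The cameras read the keeper at 0.04 and 0.07 rad. They see the top of the peg, so they read high, and I trusted the hard stop.
- The bracket's middle along the axle came out between 0 and 3 mm depending on the method, which is inside the 5 mm of play.

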